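# Fit the guide roller and set the telescoping carton guide

### The job

Slip the roller whose bore fits down over the spindle of the telescoping guide arm until it sits flat on its seat, and let go of it; only then press the lock button fully down to release the arm. Take the arm by its upright handle, draw it out until its pointer is level with the index line of the clip on the scale, and finish while still holding it there, because a spring pulls it back. The roller that does not fit stays standing on the mat, or is stood back on it; do not disturb the carton, label roll or scanner.

Things in the scene. Friction and masses are not known exactly. Their poses are not given: they have to be found in the camera images.
- bracket: Fixed base plate (x -50 to 90, y -170 to 270, 10 mm thick) with a grey square outer tube (50 wide, y -170 to 0, top at 70 mm), the telescoping bar and a white scale strip (x 50 to 75, y 70 to 250, top at 30 mm). Origin on the table under the tube's mouth, on the bar's centre line; +y is the direction in which the arm draws out, z is up.
- boom (a joint): How far the telescoping bar is drawn out, m: 0 fully in, 0.13 end stop. Locked at 0 (about 1 mm of play) until the button is down. A spring pulls it in with 3 N at 0 to 5.5 N fully out, so it slides home when let go. The bar is 20 mm square, top 54 mm above the table; seat, spindle, pointer and handle move with it.
- seat (a point): Centre of the round steel seat (30 mm across, 58 mm above the table) on the bar, 45 mm out of the tube's mouth when the bar is in; axes as the bracket's. From this point rises the steel spindle: 14 mm diameter for 22 mm, then tapering to 6 mm at 34 mm above the seat.
- grip (a point): Grip point in the upright black handle plate on the bar (boom_c0 in the rules): plate 50 mm wide along bracket x, 14 mm thick along bracket y (the draw direction), 54 to 120 mm above the table. The point is on its centre line, 100 mm above the table, 105 mm farther out (bracket +y) than the seat; axes as the bracket's.
- pointer (a point): Tip of the dark pointer that juts 40 mm sideways (bracket +x) from the bar, 50 mm beyond the seat, 45 mm above the table; it moves with the bar along the scale.
- clip: Dark steel setting clip, 29 x 12 x 10 mm, fixed on the white scale strip, with a 3 mm wide white index line across its middle. Origin at the centre of its underside, under the index line; axes as the bracket's, so its +y is the draw direction. It stands 50 to 105 mm beyond the pointer's retracted place.
- button (a joint): Travel of the lock button in m: 0 = up (locked), 0.010 = fully down (released). It moves under about 3 N and stays down by itself once pressed.
- button_top (a point): Centre of the top face of the round black lock button, 26 mm across, on top of the outer tube 40 mm behind its mouth; 92 mm above the table when up.
- mat: Fixed flat grey mat 220 x 120 x 4 mm on which both rollers stand; origin at the centre of its underside.
- roller_wide: White plastic guide roller standing upright: 40 mm outer diameter, 36 mm high, bore 18 mm: the one that fits the spindle. About 45 g. Origin at the centre of its underside, z up along its bore.
- roller_narrow: White plastic guide roller like the other (40 mm outer diameter, 36 mm high), but bore 11 mm: too narrow for the spindle. Which of the two stands where on the mat changes. Origin at the centre of its underside.
- carton: Bystander: flat carton 100 x 150 x 55 mm on the belt at the far edge; origin at the centre of its underside.
- label_roll: Bystander: roll of paper labels lying flat, 90 mm across, 40 mm high; origin at the centre of its underside.
- scanner: Bystander: hand-held code scanner lying on the table, about 160 mm long, 35 mm high; origin on the table under its middle.
Things that resemble listed ones, but are neither listed nor needed, are in the scene too. Leave any purple or red look-alike of the roller_wide alone.

How it is judged:
By the outcome, as a careful person would: the job done as asked, in the order asked, and still so for the second after the job is handed in, while the arm keeps its last pose, push and grip.
It also fails if it takes over 51 s, if anything falls off the work surface, if the arm or the gripper's body presses on something with over 40 N, if the wrist force passes 120 N, or if a joint passes its speed limit or range.

### The arm

A 7-joint arm with a two-finger parallel gripper is mounted at the origin on the work surface. World frame = base frame: x ahead of the robot, y to its left, z up, the work surface at z = 0. Lengths are in m, angles in degrees, forces in N, time in s.
With the tool pointing down it reaches from about 0.35 to 0.9 m from the base axis. Payload 7.2 kg.
Tool frame: the origin (TCP) lies at the very end of the fingers, on their centre line; the grasp point (between the pads) lies bot.grasp_offset behind it (bot.grasp_offset is the distance from the TCP to the grasp point, in m); z points along the fingers, y is the line along which they close (so a half turn about z gives the same grasp; the last joint's range is limited). The gripper opens to 88 mm and grips with 3 to 60 N. Pads are 20 mm wide; open, the fingers measure 115 mm over their backs; the gripper's body (75 mm by 178 mm) begins 61 mm behind the grasp point.
Start: joints at [64.847, 23.554, -0.728, 91.456, 0.321, 64.991, -4.71], TCP at [0.226, -0.583, 0.223] pointing down, gripper open.
Joint ranges: [-169.25, 169.25], [-16.82, 113.86], [-84.01, 82.57], [7.8, 145.47], [-59.2, 239.2], [7.22, 106.19], [-163.78, 163.78]. Speed limits (degrees/s): [136.94, 136.94, 172.46, 172.46, 180, 180, 180].

### API

Orientations are given as a 3x3 rotation matrix whose columns are the frame's x, y, z axes.
In Python, from cell import bot gives the robot as it stands. The module is installed in compiled form; this text tells all that it offers.
- The arm moves only by the tool jog_arm, never from a script. Its arguments are lists of equal length, an entry for each row: "travel": the shift along the tool's x, y, z in m, a list of three; "twist": the turn, a rotation vector about the tool's x, y, z in rad, a list of three. In form: {"travel": [[x, y, z], ...], "twist": [[ax, ay, az], ...]}. A call has 1 to 8 rows; each row shifts and turns the commanded pose from where the row before left it, along the tool's axes as they then stand; what a row does not reach is not made up. A row lasts 1/12 s, in which the tool goes at most 41.7 mm and 7.16 degrees, less where a joint would pass 70% of its speed; a pose out of reach is approached as far as the arm can. A call is refused whole if a number of a shift passes 0.0417 or a number of a turn 0.125, either way. A call with a gripper value outside its range is refused whole. "hand" is the gripper's target within -1 to 1 (shut at 1, half-way at 0, fully open at -1), set as the call begins (left out, the last holds). The fingers move at their own pace and stop on an object; "newtons" is the grip in N (left out, the last holds). Time passes only in rows, so rows that do not move let the fingers close. It gives the time, the measured TCP pose, the force, the opening and the grip force at its end, in the units of the state.
- bot.sense(): the state, without advancing time (a new reading comes with each control period).
- bot.get_image(name): name is "scene" or "side" or "wrist"; returns (picture, depth): 480x640x3 uint8, red, green, blue; 480x640 float32, m along the optical axis (not along the pixel's ray), 0 where there is no reading.
- bot.camera_params(name): a dict with "vertical_fov" (degrees; the focal length in pixels is half the picture's height over the tangent of half this angle, whatever the lens; pixels are square), "cx", "cy" (the principal point, pixels), "world_from_camera" (4x4, takes a point from camera to world coordinates). Camera axes: x right, y up, looking along -z (the intrinsics and any distortion apply to the point x, -y, -z); pixel columns grow to the right and rows downward; lengths in m; the calibration is good to about 2 mm. The wrist camera is an equidistant fisheye: a pixel r from the principal point sees the ray r / f radians off the axis. A picture is of the moment at which its call begins: read the wrist's pose just before it. camera_params takes no time and is no camera call; for the wrist camera it gives the pose at the moment of the call.
- bot.job_done(): hands the job in; it is judged then, once.
Trained networks look in the newest picture that a camera, given by its name, has taken for a name from the list of things; names that differ only in an ending like _2 or _b are one class to them, and where a whole thing is asked for, a point or a joint stands for the part that bears it (a point fixed in the world has none). Each returns a list of dicts, best first, with "p" (0 to 1); they miss things now and then, are a little off and sometimes report something else, mostly with a low value. They report only what shows in the picture. A call takes as long as a camera call. They do not tell look-alikes from the thing itself.
- bot.cut_out(camera, thing): "mask" (480x640 bool, what is visible of it) and "centre" ([column, row] in pixels, amid what is visible of it).
The state is a dict: "clock": time; "joints": joint angles; "qd": joint speeds; "joint_efforts": joint torques, N m; "eef_pos": TCP position; "ee_rot": TCP orientation; "force": force on the tool from outside, world axes, zero at the start; "moment": the same for the moment, N m; "gripper_width": finger opening in m; "gripper_force": force on a finger pad.
Only numpy, scipy, OpenCV 4.12 (cv2) and the standard library are available. Lean on these libraries where they do the work, as an engineer would, in place of code of your own. Each camera call takes 0.05 s, during which the arm holds its last target. There are 200 camera calls.

## Working session

There is one attempt and no reset: what is moved stays moved. The work goes in short steps, Python scripts to look and compute and a tool call to move; the robot and the scene stay as the last step left them, time stands still between calls to the robot, and variables do not carry over. Pictures are saved under pics/ and viewed, at most 10 in all, crops included, and the job is handed in when it is done.

Besides the shell and the picture viewer there is one more tool, called after "Emit:" by a JSON object that holds its "api" and its "payload". jog_arm: Moves the arm, as the interface text tells. Its arguments: {"type":"object","properties":{"travel":{"type":"array"},"twist":{"type":"array"},"hand":{"type":"number"},"newtons":{"type":"number"}},"required":["travel","twist"]}

```bash
mkdir -p pics
cat > h.py <<'E'
import numpy as np, cv2
from cell import bot
def cam(n):
    p=bot.camera_params(n); f=240/np.tan(np.radians(p['vertical_fov']/2)); return p,f
def pts(n,d,cols,rows,P=None):
    p,f=P or cam(n); cols=np.asarray(cols,float);rows=np.asarray(rows,float)
    z=d[np.asarray(rows,int),np.asarray(cols,int)]
    u=(cols-p['cx']);v=(rows-p['cy'])
    if n=='wrist':
        r=np.hypot(u,v)+1e-9;t=r/f; k=np.tan(t)/r; x=u*k*z;y=-v*k*z
    else: x=u/f*z;y=-v/f*z
    c=np.stack([x,y,-z,np.ones_like(z)],-1)
    return (c@p['world_from_camera'].T)[...,:3]
def allpts(n,d,P=None):
    r,c=np.mgrid[0:480,0:640]; return pts(n,d,c,r,P)
def save(n,im): cv2.imwrite('pics/'+n+'.png',im[...,::-1])
E
python3 - <<'E'
from h import *
for n in('scene','side','wrist'):
    P=cam(n);im,d=bot.get_image(n);save(n+'0',im);np.savez(n+'0.npz',im=im,d=d)
    print(n,P[1],P[0]['cx'],P[0]['cy'],np.round(P[0]['world_from_camera'],3).tolist())
    if n!='wrist':
      W=allpts(n,d)
      for t in('bracket','grip','seat','button_top','clip','pointer','mat','roller_wide','carton','label_roll','scanner'):
        for o in bot.cut_out(n,t)[:4]:
            m=o['mask']&(d>0)
            if m.sum(): print(n,t,round(o['p'],2),np.round(o['centre']),m.sum(),np.round(np.median(W[m],0),3),np.round(np.percentile(W[m],2,axis=0),3),np.round(np.percentile(W[m],98,axis=0),3))
print(bot.grasp_offset,bot.sense())
E
```

```text
scene 609.8689972556882 314.0534403562086 236.9315055559362 [[-0.259, -0.622, 0.739, 1.585], [0.966, -0.161, 0.203, 0.251], [-0.007, 0.766, 0.642, 1.016], [0.0, 0.0, 0.0, 1.0]]
scene bracket 0.58 [295. 266.] 8874 [ 0.551 -0.07   0.014] [ 0.472 -0.284  0.003] [0.649 0.132 0.1  ]
scene grip 0.67 [324. 252.] 1166 [ 0.544 -0.014  0.056] [ 0.512 -0.115  0.012] [0.576 0.045 0.122]
scene seat 0.95 [322. 251.] 1281 [ 0.542 -0.017  0.055] [ 0.445 -0.119  0.001] [0.576 0.045 0.122]
scene button_top 0.39 [270. 228.] 95 [ 0.513 -0.156  0.09 ] [ 0.499 -0.168  0.077] [ 0.518 -0.145  0.096]
scene clip 0.6 [339. 286.] 62 [0.626 0.046 0.04 ] [0.609 0.037 0.033] [0.636 0.052 0.045]
scene clip 0.16 [320. 253.] 1248 [ 0.542 -0.016  0.055] [ 0.466 -0.118  0.002] [0.576 0.045 0.122]
scene pointer 0.94 [325. 254.] 1207 [ 0.543 -0.011  0.056] [ 0.476 -0.118  0.003] [0.576 0.045 0.122]
scene mat 0.61 [461. 279.] 2784 [0.503 0.318 0.005] [0.384 0.256 0.   ] [0.598 0.375 0.011]
scene roller_wide 0.74 [421. 239.] 304 [0.4   0.198 0.028] [ 0.325  0.179 -0.001] [0.411 0.217 0.041]
scene roller_wide 0.61 [462. 261
[... 2835 characters left out ...]
.71183062]), 'qd': array([ 0.09969117, -0.03289703, -0.00910256, -0.02623634, -0.10924789,
        0.01562862, -0.13176999]), 'joint_efforts': array([-1.40061296e-03, -5.87747240e+01,  6.41082935e-01, -2.91390216e+01,
       -5.34568448e-02,  1.04094969e-02, -7.61173533e-05]), 'eef_pos': array([ 0.22646966, -0.58254294,  0.22266643]), 'ee_rot': array([[ 9.32044261e-01,  3.62344442e-01,  2.81656403e-05],
       [ 3.62344443e-01, -9.32044258e-01, -7.14070835e-05],
       [ 3.77663463e-07,  7.67602256e-05, -9.99999997e-01]]), 'force': array([0.51034639, 0.01977262, 0.04102073]), 'moment': array([ 0.0141187 , -0.03747405,  0.00466915]), 'gripper_force': 0.0, 'gripper_width': 0.08760240817533094}
```

Run:
```python
import cv2
a=cv2.imread('pics/side0.png')[200:480,60:460]; cv2.imwrite('pics/side0c.png',cv2.resize(a,None,fx=2,fy=2,interpolation=3))
a=cv2.imread('pics/scene0.png')[170:420,180:560]; cv2.imwrite('pics/scene0c.png',cv2.resize(a,None,fx=2.1,fy=2.1,interpolation=3))
```

```text
(no output)
```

View pics/side0c.png

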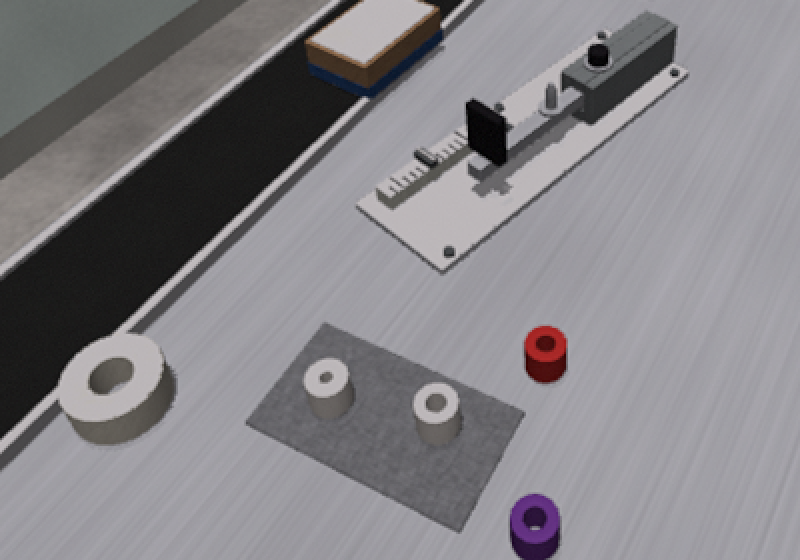

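View pics/scene0c.png

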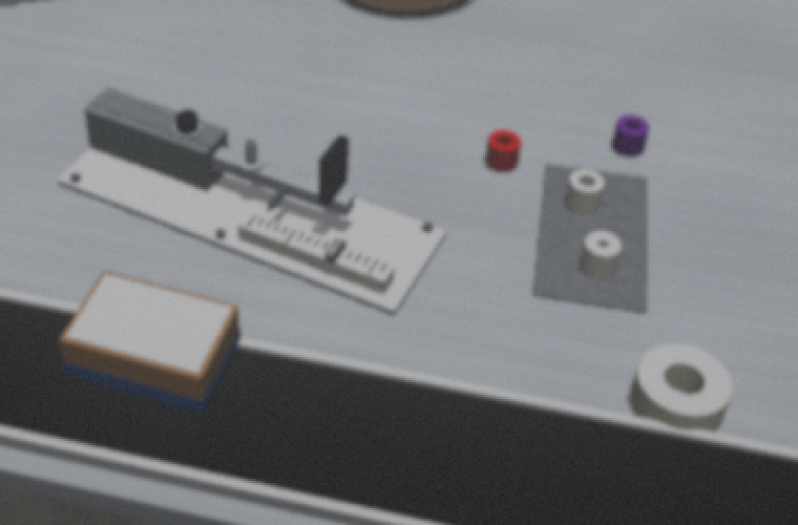

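Run:
```python
from h import *
for n in('scene','side'):
    z=np.load(n+'0.npz');d=z['d'];W=allpts(n,d);im=z['im'].astype(int)
    br=im.min(-1)>110
    def sel(x0,x1,y0,y1,z0,z1,m=True): return (W[...,0]>x0)&(W[...,0]<x1)&(W[...,1]>y0)&(W[...,1]<y1)&(W[...,2]>z0)&(W[...,2]<z1)&(d>0)&m
    for nm,b in(('wide',(.40,.48,.26,.35)),('narrow',(.48,.58,.26,.37))):
        m=sel(*b,.034,.055); p=W[m]; c,r=cv2.minEnclosingCircle(p[:,:2].astype(np.float32)); print(n,nm,m.sum(),np.round(p.mean(0),4),np.round(c,4),round(r,4))
    m=sel(.4,.7,-.33,.2,.006,.02); m=cv2.morphologyEx(m.astype(np.uint8),cv2.MORPH_OPEN,np.ones((3,3)))>0
    k,l,s,c=cv2.connectedComponentsWithStats(m.astype(np.uint8)); m=l==1+s[1:,4].argmax()
    R=cv2.minAreaRect(W[m][:,:2].astype(np.float32)*1000); print(n,'plate',R)
    m=sel(.45,.6,0,.08,.085,.14);p=W[m]; R=cv2.minAreaRect(p[:,:2].astype(np.float32)*1000); print('handle',m.sum(),R,p[:,2].max())
    m=sel(.47,.55,-.2,-.1,.08,.11);p=W[m];print('button',m.sum(),p.mean(0),p.max(0),p.min(0))
    m=sel(.45,.55,-.12,-.03,.066,.11);p=W[m];print('spindle',m.sum(),p.mean(0),p.max(0),p.min(0))
```

```text
scene wide 166 [0.4452 0.2983 0.0399] [0.4432 0.2989] 0.0234
scene narrow 196 [0.544  0.3232 0.0405] [0.54   0.3242] 0.0239
scene plate ((548.8988037109375, -76.8043212890625), (443.3348083496094, 146.36973571777344), 77.578125)
handle 242 ((552.5130615234375, 26.638498306274414), (16.01813507080078, 53.436832427978516), 74.97792053222656) 0.12577050551757973
button 98 [ 0.50958273 -0.15643734  0.09018461] [ 0.52413402 -0.14375398  0.09790498] [ 0.49168618 -0.1706269   0.08000519]
spindle 72 [ 0.52333352 -0.08410228  0.07806285] [ 0.5383418  -0.06839837  0.09451406] [ 0.49081707 -0.11992535  0.06615222]
side wide 333 [0.44   0.2965 0.038 ] [0.441  0.2956] 0.0205
side narrow 349 [0.5383 0.3221 0.0383] [0.5393 0.3212] 0.0202
side plate ((542.2410888671875, -78.04219055175781), (443.84100341796875, 140.2645263671875), 75.37125396728516)
handle 323 ((549.2415161132812, 24.930362701416016), (16.111906051635742, 50.60775375366211), 75.37250518798828) 0.12141806261141663
button 91 [ 0.50331836 -0.15730759  0.08834967] [ 0.51633997 -0.14803999  0.09405136] [ 0.49172308 -0.17404101  0.08010784]
spindle 65 [ 0.52027077 -0.08009356  0.07786528] [ 0.53082572 -0.07092964  0.09126596] [ 0.49087253 -0.11976547  0.06600854]
```

Emit:
{"api": "jog_arm", "payload": {"travel": [[0.0216, -0.0309, 0], [0.0216, -0.0309, 0], [0.0216, -0.0309, 0], [0.0216, -0.0309, 0], [0.0216, -0.0309, 0], [0.0216, -0.0309, 0], [0.0216, -0.0309, 0], [0.0216, -0.0309, 0]], "twist": [[0, 0, 0], [0, 0, 0], [0, 0, 0], [0, 0, 0], [0, 0, 0], [0, 0, 0], [0, 0, 0], [0, 0, 0]]}}

```text
clock: 1.92
eef_pos: [0.298, -0.2878, 0.2229]
ee_rot: [[0.932, 0.362, 0.0], [0.362, -0.932, -0.001], [0.0, 0.001, -1.0]]
force: [-0.1, 0.4, -0.0]
gripper_width: 0.0881
gripper_force: 0.0
```

Emit:
{"api": "jog_arm", "payload": {"travel": [[0.0216, -0.0309, 0], [0.0216, -0.0309, 0], [0.0216, -0.0309, 0], [0.0216, -0.0309, 0], [0.0216, -0.0309, 0], [0.0216, -0.0309, 0], [0.0216, -0.0309, 0], [0.0216, -0.0309, 0]], "twist": [[0, 0, 0], [0, 0, 0], [0, 0, 0], [0, 0, 0], [0, 0, 0], [0, 0, 0], [0, 0, 0], [0, 0, 0]]}}

```text
clock: 2.58
eef_pos: [0.3695, 0.0053, 0.2231]
ee_rot: [[0.932, 0.362, 0.001], [0.362, -0.932, -0.001], [0.001, 0.001, -1.0]]
force: [1.4, -0.5, -0.4]
gripper_width: 0.0879
gripper_force: 0.0
```

Emit:
{"api": "jog_arm", "payload": {"travel": [[0.0216, -0.0309, 0], [0.0216, -0.0309, 0], [0.0216, -0.0309, 0], [0.0216, -0.0309, 0], [0.0216, -0.0309, 0], [0.0216, -0.0309, 0], [0.0216, -0.0309, 0], [0.0216, -0.0309, 0]], "twist": [[0, 0, 0], [0, 0, 0], [0, 0, 0], [0, 0, 0], [0, 0, 0], [0, 0, 0], [0, 0, 0], [0, 0, 0]]}}

```text
clock: 3.25
eef_pos: [0.4413, 0.2982, 0.2226]
ee_rot: [[0.932, 0.362, 0.0], [0.362, -0.932, -0.0], [0.0, 0.0, -1.0]]
force: [0.7, -0.7, 0.2]
gripper_width: 0.0876
gripper_force: 0.0
```

Emit:
{"api": "jog_arm", "payload": {"travel": [[0, 0, 0.006], [0, 0, 0.006], [0, 0, 0.006], [0, 0, 0.006], [0, 0, 0.006], [0, 0, 0.006], [0, 0, 0.004], [0, 0, 0]], "twist": [[0, 0, -0.12], [0, 0, -0.12], [0, 0, -0.12], [0, 0, -0.12], [0, 0, -0.12], [0, 0, -0.12], [0, 0, -0.12], [0, 0, -0.116]]}}

```text
clock: 3.92
eef_pos: [0.4407, 0.2961, 0.1819]
ee_rot: [[0.236, 0.972, -0.001], [0.972, -0.236, -0.001], [-0.001, -0.001, -1.0]]
force: [-0.6, 1.0, 0.3]
gripper_width: 0.0878
gripper_force: 0.0
```

Run:
```python
from h import *
P=cam('wrist');im,d=bot.get_image('wrist');s=bot.sense();W=allpts('wrist',d,P);print(s['eef_pos'])
save('w1',im)
for o in bot.cut_out('wrist','roller_wide'):
    m=o['mask']&(d>0)
    if m.sum()==0: continue
    t=m&(W[...,2]>np.percentile(W[m][:,2],90)-.008)
    c,r=cv2.minEnclosingCircle(W[t][:,:2].astype(np.float32))
    print(round(o['p'],2),o['centre'],m.sum(),W[t].mean(0).round(4),np.round(c,4),round(r,4))
    # bore: points inside top circle well below top
    b=(np.hypot(W[...,0]-c[0],W[...,1]-c[1])<.016)&(W[...,2]<.03)&(d>0)
    print(b.sum())
```

```text
[0.44085347 0.2960777  0.18205784]
0.93 [323.1, 225.1] 1771 [0.4423 0.2979 0.0398] [0.4421 0.2973] 0.0201
277
0.59 [180.8, 204.1] 1800 [0.323  0.3422 0.0357] [0.3217 0.3419] 0.0202
235
```

View pics/w1.png

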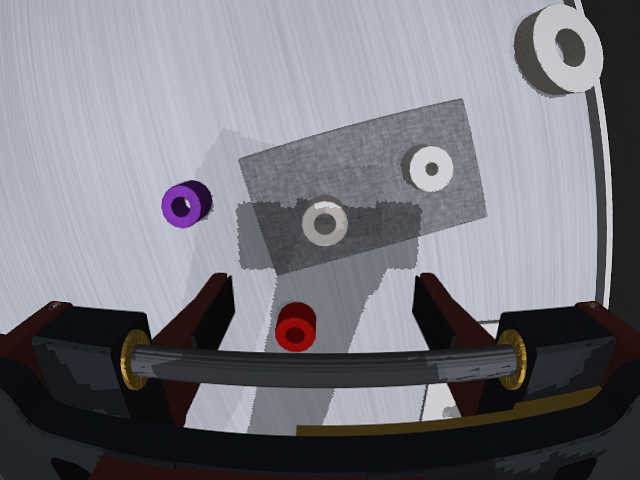

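Emit:
{"api": "jog_arm", "payload": {"travel": [[0.0015, 0.001, 0.021], [0, 0, 0.022], [0, 0, 0.022], [0, 0, 0.022], [0, 0, 0.022], [0, 0, 0.022], [0, 0, 0.022], [0, 0, 0.017]], "twist": [[0, 0, 0], [0, 0, 0], [0, 0, 0], [0, 0, 0], [0, 0, 0], [0, 0, 0], [0, 0, 0], [0, 0, 0]]}}

```text
clock: 4.68
eef_pos: [0.4422, 0.2973, 0.0112]
ee_rot: [[0.246, 0.969, -0.0], [0.969, -0.246, -0.001], [-0.001, -0.0, -1.0]]
force: [0.5, -0.2, -0.4]
gripper_width: 0.0878
gripper_force: 0.0
```

Emit:
{"api": "jog_arm", "payload": {"travel": [[0, 0, 0], [0, 0, 0], [0, 0, 0], [0, 0, 0], [0, 0, 0], [0, 0, 0], [0, 0, 0], [0, 0, 0]], "twist": [[0, 0, 0], [0, 0, 0], [0, 0, 0], [0, 0, 0], [0, 0, 0], [0, 0, 0], [0, 0, 0], [0, 0, 0]], "hand": 1, "newtons": 12}}

```text
clock: 5.35
eef_pos: [0.4425, 0.2977, 0.0131]
ee_rot: [[0.242, 0.97, 0.001], [0.97, -0.242, 0.0], [0.0, 0.001, -1.0]]
force: [-0.2, -0.5, 3.7]
gripper_width: 0.0406
gripper_force: 12.0
```

Emit:
{"api": "jog_arm", "payload": {"travel": [[0, 0, -0.01], [0, 0, -0.02], [0, 0, -0.03], [0, 0, -0.03], [0, 0, -0.03], [0, 0, -0.03], [0, 0, -0.03], [-0.02, 0.008, -0.01]], "twist": [[0, 0, 0], [0, 0, 0], [0, 0, 0], [0, 0, 0], [0, 0, 0], [0, 0, 0], [0, 0, 0], [0, 0, 0]]}}

```text
clock: 6.02
eef_pos: [0.4447, 0.2815, 0.2079]
ee_rot: [[0.237, 0.972, 0.005], [0.972, -0.237, 0.006], [0.007, 0.003, -1.0]]
force: [0.7, -0.6, 0.5]
gripper_width: 0.0402
gripper_force: 12.0
```

Emit:
{"api": "jog_arm", "payload": {"travel": [[-0.035, 0.014, 0], [-0.035, 0.014, 0], [-0.035, 0.014, 0], [-0.035, 0.014, 0], [-0.035, 0.014, 0], [-0.035, 0.014, 0], [-0.035, 0.014, 0], [-0.035, 0.014, 0]], "twist": [[0, 0, 0], [0, 0, 0], [0, 0, 0], [0, 0, 0], [0, 0, 0], [0, 0, 0], [0, 0, 0], [0, 0, 0]]}}

```text
clock: 6.68
eef_pos: [0.4859, -0.0241, 0.2034]
ee_rot: [[0.241, 0.97, 0.001], [0.97, -0.241, -0.001], [-0.0, 0.001, -1.0]]
force: [0.8, -0.1, -1.2]
gripper_width: 0.0402
gripper_force: 12.0
```

Emit:
{"api": "jog_arm", "payload": {"travel": [[-0.035, 0.014, 0], [-0.035, 0.014, 0], [-0.035, 0.014, 0], [-0.024, 0.008, 0], [0, 0, 0], [0, 0, 0], [0, 0, 0]], "twist": [[0, 0, 0], [0, 0, 0], [0, 0, 0], [0, 0, 0], [0, 0, 0], [0, 0, 0], [0, 0, 0]]}}

```text
clock: 7.27
eef_pos: [0.5034, -0.1585, 0.203]
ee_rot: [[0.241, 0.971, 0.0], [0.971, -0.241, 0.001], [0.001, -0.0, -1.0]]
force: [-0.2, 0.0, -0.1]
gripper_width: 0.0403
gripper_force: 12.0
```

Run:
```python
from h import *
P=cam('wrist');s=bot.sense();im,d=bot.get_image('wrist');W=allpts('wrist',d,P);print(s['eef_pos'],s['ee_rot'].round(4).tolist())
save('w2',im);np.savez('w2.npz',im=im,d=d,W=W)
for t in('seat','button_top','clip','grip','pointer','roller_wide'):
  for o in bot.cut_out('wrist',t)[:3]:
    m=o['mask']&(d>0)
    if m.sum(): print(t,round(o['p'],2),np.round(o['centre']),m.sum(),W[m].mean(0).round(4),np.percentile(W[m],2,axis=0).round(4),np.percentile(W[m],98,axis=0).round(4))
```

```text
[ 0.50338567 -0.15854423  0.20302525] [[0.2409, 0.9706, 0.0001], [0.9706, -0.2409, 0.0007], [0.0007, -0.0001, -1.0]]
seat 0.77 [326.  74.] 5506 [ 0.537  -0.0421  0.0571] [ 0.5117 -0.1171  0.0112] [0.5757 0.0221 0.0875]
button_top 0.55 [326. 234.] 981 [ 0.5062 -0.1579  0.0902] [ 0.4936 -0.1702  0.0744] [ 0.5181 -0.1473  0.0936]
button_top 0.19 [351. 135.] 39237 [ 0.5438 -0.0901  0.0271] [ 0.4617 -0.2352  0.0087] [0.6219 0.0311 0.0917]
grip 0.71 [325.  77.] 5456 [ 0.5369 -0.0423  0.0574] [ 0.5117 -0.1169  0.044 ] [0.5755 0.0224 0.0875]
pointer 0.96 [327.  74.] 5378 [ 0.5369 -0.0422  0.0581] [ 0.5118 -0.1167  0.0474] [0.5748 0.0221 0.0877]
roller_wide 0.75 [323. 307.] 7656 [ 0.5042 -0.1556  0.2215] [ 0.4859 -0.1737  0.1971] [ 0.5216 -0.1399  0.2312]
```

View pics/w2.png

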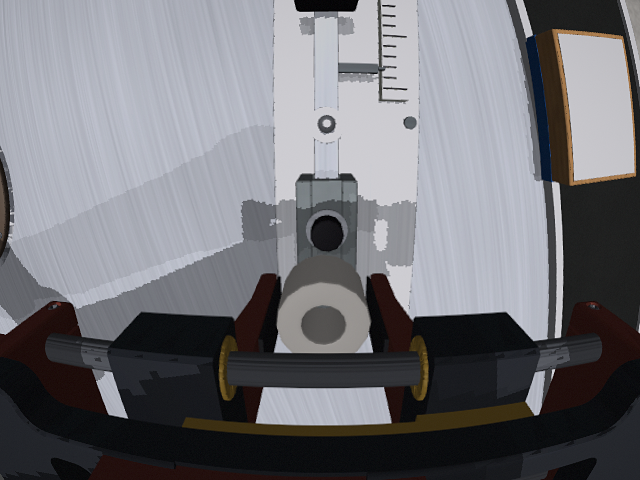

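Run:
```python
from h import *
z=np.load('w2.npz');im=z['im'];d=z['d'];W=z['W'];r,c=np.mgrid[0:480,0:640]
def rep(n,m):
    p=W[m&(d>0)]; cc,rr=cv2.minEnclosingCircle(p[:,:2].astype(np.float32)); print(n,len(p),p.mean(0).round(4),np.median(p,0).round(4),np.round(cc,4),round(rr,4))
near=np.hypot(c-326,r-124)<18
rep('spindle',near&(W[...,2]>.068)); rep('tip',near&(W[...,2]>.085));rep('seat',near&(W[...,2]>.0565)&(W[...,2]<.062))
rep('button',(np.hypot(c-326,r-232)<22)&(W[...,2]>.089))
rep('rollertop',(abs(c-323)<60)&(r>290)&(r<360)&(W[...,2]>.226)&(W[...,2]<.24))
# bar: edges via mid of bar cols in rows
bar=(W[...,2]>.049)&(W[...,2]<.0565)&(abs(c-326)<20)&(r>15)&(r<175)&(d>0)
p=W[bar][:,:2];l=cv2.fitLine(p.astype(np.float32),2,0,.01,.01).ravel();print('bar',len(p),l,np.degrees(np.arctan2(l[1],l[0])))
tube=(W[...,2]>.067)&(W[...,2]<.073)&(abs(c-326)<45)&(r>170)&(r<260)&(d>0)
p=W[tube][:,:2];print('tube',cv2.minAreaRect((p*1000).astype(np.float32)))
```

```text
spindle 256 [ 0.5256 -0.0776  0.0867] [ 0.5256 -0.0777  0.0864] [ 0.5256 -0.0793] 0.0067
tip 153 [ 0.5255 -0.0775  0.0895] [ 0.5256 -0.0775  0.09  ] [ 0.5255 -0.0778] 0.0058
seat 737 [ 0.5259 -0.0772  0.0584] [ 0.5259 -0.0774  0.0584] [ 0.5259 -0.0771] 0.0148
button 849 [ 0.506  -0.1591  0.0921] [ 0.5061 -0.159   0.0921] [ 0.5058 -0.1599] 0.0132
rollertop 4846 [ 0.5038 -0.1573  0.2304] [ 0.5036 -0.1565  0.2301] [ 0.5049 -0.1533] 0.0252
bar 3037 [ 0.23472643  0.97206146  0.53353876 -0.04617982] 76.4245
tube ((507.3853454589844, -153.38714599609375), (66.47624969482422, 50.18513870239258), 76.28472900390625)
```

Emit:
{"api": "jog_arm", "payload": {"travel": [[0.025, 0.0007, 0], [0.03, 0.0007, 0.01], [0.0291, 0.0007, 0.02], [0, 0, 0.03], [0, 0, 0.02], [0, 0, 0.01], [0, 0, 0], [0, 0, 0]], "twist": [[0, 0, 0], [0, 0, 0], [0, 0, 0], [0, 0, 0], [0, 0, 0], [0, 0, 0], [0, 0, 0], [0, 0, 0]]}}

```text
clock: 8.28
eef_pos: [0.5261, -0.0784, 0.1129]
ee_rot: [[0.242, 0.97, -0.0], [0.97, -0.242, 0.0], [0.0, -0.0, -1.0]]
force: [0.6, -0.5, -0.1]
gripper_width: 0.0401
gripper_force: 12.0
```

Run:
```python
from h import *
s=bot.sense();print(s['eef_pos'],s['force'],s['ee_rot'][:,2])
dp=np.array([.5257,-.0774])-s['eef_pos'][:2];print(s['ee_rot'][:2,:2].T@dp)
im,d=bot.get_image('side')
for o in bot.cut_out('side','seat')[:1]: print(o['centre'])
save('s2',cv2.resize(im[160:330,230:430],None,fx=3,fy=3))
```

```text
[ 0.52605159 -0.07843418  0.11294619] [ 0.56492809 -0.50671046 -0.05913701] [-2.68837776e-04  3.31158692e-04 -9.99999909e-01]
[ 0.00091863 -0.00059099]
[314.6, 267.2]
```

View pics/s2.png

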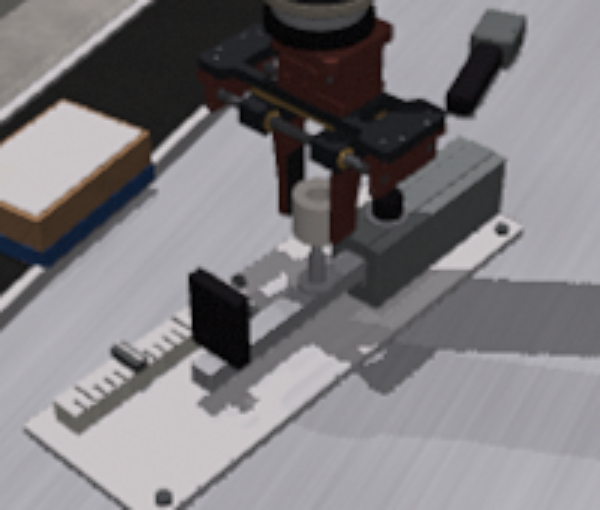

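Emit:
{"api": "jog_arm", "payload": {"travel": [[0.0009, -0.0006, 0.008], [0, 0, 0.008], [0, 0, 0.008], [0, 0, 0.006], [0, 0, 0.006], [0, 0, 0.006], [0, 0, 0], [0, 0, 0]], "twist": [[0, 0, 0], [0, 0, 0], [0, 0, 0], [0, 0, 0], [0, 0, 0], [0, 0, 0], [0, 0, 0], [0, 0, 0]]}}

```text
clock: 9.05
eef_pos: [0.5253, -0.0773, 0.0702]
ee_rot: [[0.241, 0.97, -0.001], [0.97, -0.241, 0.0], [0.0, -0.001, -1.0]]
force: [0.3, 0.2, 0.2]
gripper_width: 0.0404
gripper_force: 12.0
```

Emit:
{"api": "jog_arm", "payload": {"travel": [[0, 0, 0.001], [0, 0, 0.001], [0, 0, 0.001], [0, 0, 0.001], [0, 0, 0], [0, 0, 0]], "twist": [[0, 0, 0], [0, 0, 0], [0, 0, 0], [0, 0, 0], [0, 0, 0], [0, 0, 0]]}}

```text
clock: 9.55
eef_pos: [0.5257, -0.0776, 0.067]
ee_rot: [[0.242, 0.97, 0.0], [0.97, -0.242, -0.0], [-0.0, 0.001, -1.0]]
force: [-1.7, 0.6, 4.5]
gripper_width: 0.0403
gripper_force: 12.0
```

Emit:
{"api": "jog_arm", "payload": {"travel": [[0, 0, 0], [0, 0, 0], [0, 0, 0], [0, 0, 0], [0, 0, 0], [0, 0, 0]], "twist": [[0, 0, 0], [0, 0, 0], [0, 0, 0], [0, 0, 0], [0, 0, 0], [0, 0, 0]], "hand": -1}}

```text
clock: 10.05
eef_pos: [0.5255, -0.0775, 0.0666]
ee_rot: [[0.242, 0.97, -0.0], [0.97, -0.242, 0.0], [0.0, -0.0, -1.0]]
force: [-0.0, -0.0, 0.8]
gripper_width: 0.0768
gripper_force: 0.0
```

Emit:
{"api": "jog_arm", "payload": {"travel": [[0, 0, -0.01], [0, 0, -0.02], [0, 0, -0.02], [0, 0, -0.02], [-0.02, 0, 0], [-0.03, 0, 0], [-0.034, 0, 0], [0, 0, 0]], "twist": [[0, 0, 0], [0, 0, 0], [0, 0, 0], [0, 0, 0], [0, 0, 0], [0, 0, 0], [0, 0, 0], [0, 0, 0]]}}

```text
clock: 10.72
eef_pos: [0.5034, -0.1662, 0.1368]
ee_rot: [[0.249, 0.969, -0.002], [0.969, -0.249, -0.004], [-0.004, -0.001, -1.0]]
force: [-0.2, -0.7, -0.1]
gripper_width: 0.088
gripper_force: 0.0
```

Emit:
{"api": "jog_arm", "payload": {"travel": [[0, 0, 0], [0, 0, 0], [0, 0, 0], [0, 0, 0], [0, 0, 0], [0, 0, 0], [0, 0, 0], [0, 0, 0]], "twist": [[0, 0, 0], [0, 0, 0], [0, 0, 0], [0, 0, 0], [0, 0, 0], [0, 0, 0], [0, 0, 0], [0, 0, 0]], "hand": 1}}

```text
clock: 11.38
eef_pos: [0.5053, -0.1587, 0.1366]
ee_rot: [[0.241, 0.971, -0.0], [0.971, -0.241, 0.0], [0.0, -0.0, -1.0]]
force: [0.6, -0.6, -0.3]
gripper_width: 0.0379
gripper_force: 0.0
```

Run:
```python
from h import *
P=cam('wrist');s=bot.sense();im,d=bot.get_image('wrist');W=allpts('wrist',d,P)
print(s['eef_pos'],s['gripper_width'], s['ee_rot'][:2,:2].T@(np.array([.506,-.1593])-s['eef_pos'][:2]))
save('w3',im)
m=(np.hypot(W[...,0]-.5257,W[...,1]+.0774)<.019)&(W[...,2]>.06)&(d>0)
p=W[m];print(len(p),np.percentile(p[:,2],[5,50,95]),p.mean(0))
m=(np.hypot(W[...,0]-.5257,W[...,1]+.0774)<.03)&(W[...,2]>.088)&(W[...,2]<.1)&(d>0)
print(cv2.minEnclosingCircle(W[m][:,:2].astype(np.float32)))
```

```text
[ 0.50533934 -0.1587031   0.13663793] 0.03791897771553536 [-0.00042007  0.00078505]
3489 [0.08191919 0.09402867 0.09526407] [ 0.52569985 -0.07743396  0.09243178]
((0.5253908634185791, -0.07859525084495544), 0.020074376836419106)
```

View pics/w3.png

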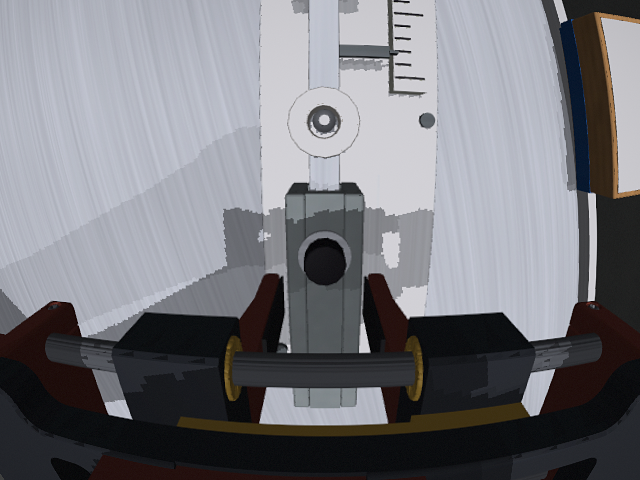

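Emit:
{"api": "jog_arm", "payload": {"travel": [[0, 0, 0], [0, 0, 0], [0, 0, 0.005], [0, 0, 0.01], [0, 0, 0.01], [0, 0, 0.01], [0, 0, 0.005], [0, 0, 0]], "twist": [[0, 0, 0], [0, 0, 0], [0, 0, 0], [0, 0, 0], [0, 0, 0], [0, 0, 0], [0, 0, 0], [0, 0, 0]]}}

```text
clock: 12.1
eef_pos: [0.5042, -0.1587, 0.0948]
ee_rot: [[0.241, 0.97, -0.003], [0.97, -0.241, 0.001], [0.0, -0.003, -1.0]]
force: [-0.5, -0.5, -0.4]
gripper_width: 0.0002
gripper_force: 0.0
```

Emit:
{"api": "jog_arm", "payload": {"travel": [[0, 0, 0.003], [0, 0, 0.003], [0, 0, 0.003], [0, 0, 0.003], [0, 0, 0.002], [0, 0, 0], [0, 0, 0]], "twist": [[0, 0, 0], [0, 0, 0], [0, 0, 0], [0, 0, 0], [0, 0, 0], [0, 0, 0], [0, 0, 0]]}}

```text
clock: 12.68
eef_pos: [0.5052, -0.1592, 0.0825]
ee_rot: [[0.242, 0.97, -0.0], [0.97, -0.242, -0.0], [-0.0, -0.0, -1.0]]
force: [0.7, -0.6, 0.3]
gripper_width: 0.0002
gripper_force: 0.0
```

Emit:
{"api": "jog_arm", "payload": {"travel": [[0, 0, 0.001], [0, 0, 0.001], [0, 0, 0.0005], [0, 0, 0], [0, 0, 0]], "twist": [[0, 0, 0], [0, 0, 0], [0, 0, 0], [0, 0, 0], [0, 0, 0]]}}

```text
clock: 13.1
eef_pos: [0.5054, -0.1592, 0.0822]
ee_rot: [[0.242, 0.97, 0.0], [0.97, -0.242, -0.002], [-0.002, 0.001, -1.0]]
force: [-9.1, 1.9, 24.4]
gripper_width: 0.0001
gripper_force: 11.8
```

Emit:
{"api": "jog_arm", "payload": {"travel": [[0, 0, -0.015], [0, 0, -0.03], [0, 0, -0.035], [0.0378, 0, 0], [0.038, 0, 0], [0.038, 0, 0], [0.038, 0, 0], [0.038, -0.0009, 0]], "twist": [[0, 0, 0], [0, 0, 0], [0, 0, 0], [0, 0, 0], [0, 0, 0], [0, 0, 0], [0, 0, 0], [0, 0, 0]], "hand": -1}}

```text
clock: 13.77
eef_pos: [0.5506, 0.0264, 0.1603]
ee_rot: [[0.243, 0.97, 0.001], [0.97, -0.243, -0.001], [-0.0, 0.001, -1.0]]
force: [-0.3, 0.9, 0.3]
gripper_width: 0.0508
gripper_force: 0.0
```

Emit:
{"api": "jog_arm", "payload": {"travel": [[0, 0, 0], [0, 0, 0], [0, 0, 0], [0, 0, 0], [0, 0, 0], [0, 0, 0], [0, 0, 0], [0, 0, 0]], "twist": [[0, 0, 0.12], [0, 0, 0.12], [0, 0, 0.12], [0, 0, 0.12], [0, 0, 0.12], [0, 0, 0.12], [0, 0, 0.12], [0, 0, 0.12]]}}

```text
clock: 14.43
eef_pos: [0.5501, 0.0251, 0.1601]
ee_rot: [[0.936, 0.353, -0.0], [0.353, -0.936, -0.0], [-0.0, 0.0, -1.0]]
force: [0.9, 0.6, 0.2]
gripper_width: 0.0877
gripper_force: 0.0
```

Emit:
{"api": "jog_arm", "payload": {"travel": [[0, 0, 0], [0, 0, 0], [0, 0, 0], [0, 0, 0], [0, 0, 0], [0, 0, 0], [0, 0, 0]], "twist": [[0, 0, 0.12], [0, 0, 0.12], [0, 0, 0.12], [0, 0, 0.12], [0, 0, 0.12], [0, 0, 0], [0, 0, 0]]}}

```text
clock: 15.02
eef_pos: [0.5502, 0.0253, 0.1601]
ee_rot: [[0.974, -0.227, 0.0], [-0.227, -0.974, -0.0], [0.0, 0.0, -1.0]]
force: [-1.2, 0.1, -0.0]
gripper_width: 0.088
gripper_force: 0.0
```

Run:
```python
from h import *
P=cam('wrist');s=bot.sense();im,d=bot.get_image('wrist');W=allpts('wrist',d,P)
print(s['eef_pos'],s['ee_rot'].round(4).tolist(),s['gripper_width'],s['joints'])
save('w4',im);np.savez('w4.npz',im=im,d=d,W=W)
for t in('grip','pointer','clip','button_top'):
  for o in bot.cut_out('wrist',t)[:3]:
    m=o['mask']&(d>0)
    if m.sum(): print(t,round(o['p'],2),np.round(o['centre']),m.sum(),W[m].mean(0).round(4),np.percentile(W[m],2,axis=0).round(4),np.percentile(W[m],98,axis=0).round(4))
m=(W[...,2]>.112)&(W[...,2]<.126)&(d>0)&(np.hypot(W[...,0]-.55,W[...,1]-.025)<.045)
print(m.sum(),cv2.minAreaRect((W[m][:,:2]*1000).astype(np.float32)))
```

```text
[0.55017764 0.02534687 0.16013174] [[0.9738, -0.2273, 0.0], [-0.2273, -0.9738, -0.0005], [0.0001, 0.0004, -1.0]] 0.08802036208531035 [  16.54082242   23.23733986  -31.13543322  104.37280654   14.22808593
   56.28247005 -123.64490344]
grip 0.75 [355. 234.] 6908 [ 0.5478 -0.0096  0.073 ] [ 0.5204 -0.1183  0.0387] [0.5761 0.0421 0.1211]
grip 0.41 [  2. 175.] 124 [0.6935 0.3721 0.005 ] [0.6757 0.3667 0.0017] [0.7139 0.3818 0.0088]
clip 0.62 [276. 148.] 617 [0.6195 0.0437 0.0406] [0.6063 0.0364 0.0363] [0.6331 0.0517 0.0436]
button_top 0.7 [561. 244.] 710 [ 0.5078 -0.1576  0.0811] [ 0.4954 -0.1703  0.0749] [ 0.5187 -0.1474  0.0833]
1911 ((551.595947265625, 24.12665557861328), (13.637048721313477, 49.478641510009766), 76.61949920654297)
```

View pics/w4.png

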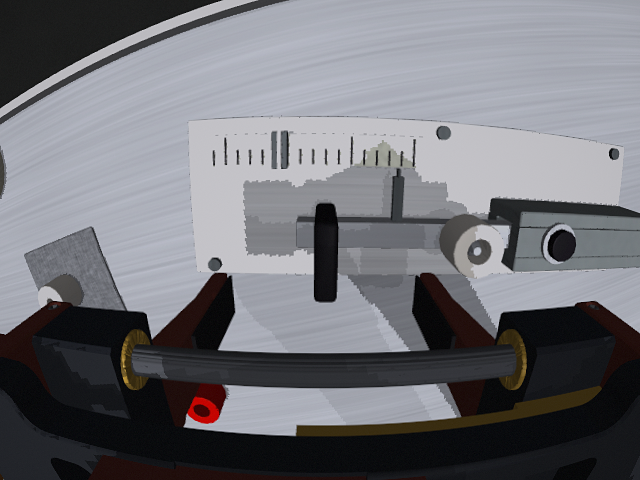

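Emit:
{"api": "jog_arm", "payload": {"travel": [[0.0016, 0.0009, 0.01], [0, 0, 0.018], [0, 0, 0.018], [0, 0, 0.018], [0, 0, 0.014], [0, 0, 0]], "twist": [[0, 0, 0.006], [0, 0, 0], [0, 0, 0], [0, 0, 0], [0, 0, 0], [0, 0, 0]]}}

```text
clock: 15.77
eef_pos: [0.5495, 0.0236, 0.0787]
ee_rot: [[0.972, -0.237, -0.005], [-0.237, -0.972, -0.0], [-0.005, 0.001, -1.0]]
force: [-0.6, -0.9, -0.2]
gripper_width: 0.0881
gripper_force: 0.0
```

Emit:
{"api": "jog_arm", "payload": {"travel": [[0, 0, 0], [0, 0, 0], [0, 0, 0], [0, 0, 0], [0, 0, 0], [0, 0, 0], [0, 0, 0], [0, 0, 0]], "twist": [[0, 0, 0], [0, 0, 0], [0, 0, 0], [0, 0, 0], [0, 0, 0], [0, 0, 0], [0, 0, 0], [0, 0, 0]], "hand": 1, "newtons": 40}}

```text
clock: 16.43
eef_pos: [0.5517, 0.0241, 0.0824]
ee_rot: [[0.972, -0.237, 0.0], [-0.237, -0.972, -0.0], [0.0, 0.0, -1.0]]
force: [-0.1, 0.1, 0.1]
gripper_width: 0.0379
gripper_force: 0.0
```

Run:
```python
from h import *
z=np.load('w4.npz');im=z['im'].astype(int);d=z['d'];W=z['W']
print('row profile clip'); 
for r in (140,148,156): print(im[r,266:296].mean(-1).astype(int))
for r in(175,185): print(im[r,386:412].mean(-1).astype(int))
y=np.array([.2347,.972])
for r,c in((140,280),(148,280),(156,280),(172,398),(180,398),(190,398)): print(r,c,W[r,c].round(4),(W[r,c,:2]-[.5257,-.0774])@y)
```

```text
row profile clip
[196 196 196 198 189 112  86  93  92  90 131 188 199 201 151  90  96  97
  97  94  68  20  77 201 198 196 196 196 197 196]
[196 195 196 198 183 131  77  95  93  91 114 197 199 200 160 111  95  97
  98  94  73  25  91 207 199 197 196 196 196 197]
[197 197 197 197 201 158  79  95  93  91 108 204 198 200 176  92  85  99
  98  94  72  31 108 198 198 196 195 196 197 197]
[139 125 125 142 143 143 141 142 146 131  83  17  43  58  83 133 147 143
 141 141 140 140 140 139 139 138]
[126 126 126 126 127 124  83  33  54  59  58  58  58  59  59  61  59  54
 144 148 146 145 145 146 146 147]
140 280 [0.6268 0.0415 0.0409] 0.13933026718753852
148 280 [0.6209 0.0428 0.0421] 0.13920728609616959
156 280 [0.615  0.0443 0.042 ] 0.13925247664837612
172 398 [ 0.584  -0.0396  0.0467] 0.05037885096713211
180 398 [ 0.5783 -0.0381  0.0486] 0.05050511772249262
190 398 [ 0.5706 -0.0369  0.0472] 0.04987305545177835
```

Emit:
{"api": "jog_arm", "payload": {"travel": [[0, 0, 0], [0, 0, 0], [0, 0, 0], [0, 0, 0], [0, 0, 0], [0, 0, 0]], "twist": [[0, 0, 0], [0, 0, 0], [0, 0, 0], [0, 0, 0], [0, 0, 0], [0, 0, 0]]}}

```text
clock: 16.93
eef_pos: [0.5515, 0.0238, 0.0821]
ee_rot: [[0.971, -0.237, -0.0], [-0.237, -0.971, -0.0], [-0.0, 0.0, -1.0]]
force: [-0.5, -1.5, 1.3]
gripper_width: 0.0136
gripper_force: 40.0
```

Emit:
{"api": "jog_arm", "payload": {"travel": [[0, -0.005, 0], [0, -0.01, 0], [0, -0.01, 0], [0, -0.01, 0], [0, -0.01, 0], [0, -0.005, 0], [0, 0, 0], [0, 0, 0]], "twist": [[0, 0, 0], [0, 0, 0], [0, 0, 0], [0, 0, 0], [0, 0, 0], [0, 0, 0], [0, 0, 0], [0, 0, 0]]}}

```text
clock: 17.6
eef_pos: [0.5636, 0.073, 0.0821]
ee_rot: [[0.972, -0.236, 0.0], [-0.236, -0.972, -0.0], [0.0, 0.0, -1.0]]
force: [-0.9, -3.3, 2.0]
gripper_width: 0.0139
gripper_force: 40.0
```

Moving with about 3.5 N of spring. On to nearly there.

Emit:
{"api": "jog_arm", "payload": {"travel": [[0, -0.008, 0], [0, -0.01, 0], [0, -0.01, 0], [0, -0.007, 0], [0, -0.004, 0], [0, 0, 0], [0, 0, 0], [0, 0, 0]], "twist": [[0, 0, 0], [0, 0, 0], [0, 0, 0], [0, 0, 0], [0, 0, 0], [0, 0, 0], [0, 0, 0], [0, 0, 0]]}}

```text
clock: 18.27
eef_pos: [0.5725, 0.11, 0.0821]
ee_rot: [[0.971, -0.237, -0.0], [-0.237, -0.971, -0.0], [-0.0, 0.0, -1.0]]
force: [-1.9, -3.8, 1.3]
gripper_width: 0.0138
gripper_force: 40.0
```

Run:
```python
from h import *
P=cam('wrist');s=bot.sense();im,d=bot.get_image('wrist');W=allpts('wrist',d,P);print(s['eef_pos'])
np.savez('w5.npz',im=im,d=d,W=W)
save('w5',cv2.resize(im[90:330,200:520],None,fx=2.5,fy=2.5,interpolation=cv2.INTER_NEAREST))
for t in('clip','pointer'):
  for o in bot.cut_out('wrist',t)[:2]:
    m=o['mask']&(d>0)
    if m.sum(): print(t,round(o['p'],2),np.round(o['centre']),m.sum(),W[m].mean(0).round(4))
```

```text
[0.5725404  0.10995776 0.08208935]
clip 0.73 [416. 158.] 1184 [0.6207 0.0454 0.0401]
pointer 0.9 [411. 269.] 14587 [0.5651 0.047  0.0682]
```

View pics/w5.png

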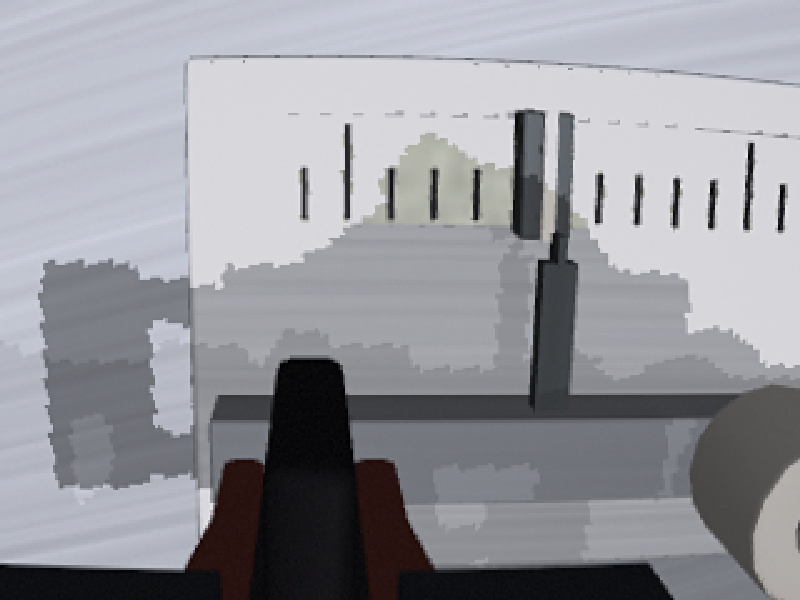

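Run:
```python
from h import *
z=np.load('w5.npz');im=z['im'].astype(int);d=z['d'];W=z['W']
y=np.array([.237,.9715])
A=(W[...,:2]-[.5257,-.0774])@y
for r in(140,150,160,170,175,180,184,186,188,190,192,200,215,235):
    g=im[r,400:436].mean(-1).astype(int);print(r,g)
    print('   ',np.round(A[r,402:436:3]*1000,1),np.round(W[r,402:436:3,2]*1000))
```

```text
140 [216 216 216 217 214 164  12  24  22  65  98 109 107 106 105 104 104  69
 208 219 216 217 222 137  99 102 100 101  84 145 208 218 216 216 216 216]
    [148.5 146.3 146.5 144.9 143.4 142.4 140.4 138.3 136.7 132.  130.2 128. ] [32. 30. 38. 39. 40. 43. 42. 40. 41. 31. 31. 30.]
150 [216 216 216 217 225 127  36  22  32  74 104 109 106 105 104  88  57 130
 201 219 217 219 197 116  99 101 100  97 100 157 221 217 215 215 215 215]
    [148.  146.5 146.6 145.  143.  141.6 140.6 138.  136.3 131.4 129.6 128. ] [30. 31. 39. 40. 39. 40. 43. 40. 40. 30. 29. 30.]
160 [178 177 177 172 151 101  17  22  40  75  94  91  63  64  69 105  92 152
 223 217 217 220 195 107 100 100 100  97  98 212 218 216 216 216 216 216]
    [147.9 146.  146.2 144.9 143.2 142.  140.3 138.  136.2 131.2 129.4 127.4] [30. 30. 39. 40. 41. 43. 43. 41. 40. 30. 30. 29.]
170 [174 174 173 178 166  10  20  25  41  60  69  67  66  66  66  64  85 168
 183 182 182 188 129  58  64  63  76  86 172 221 217 216 216 215 216 217]
    [147.8 146.3 146.2 144.7 142.7 141.7 139.9 137.8 136.  131.4 129.3 127.3] [31. 32. 40. 40. 40. 42. 42. 41. 4
[... 2105 characters left out ...]
6 164 162 163]
    [142.6 140.7 138.6 136.5 134.6 142.5 140.8 139.  137.3 135.3 122.3 120.3] [10. 10. 10. 10. 11. 49. 48. 48. 48. 48. 11. 11.]
215 [147 140 141 141 141 141 141 140 141 140 141 143 164 132  25  19  54  66
  65  64  64  64  64  65  64  66  67  68  65  86 136 162 161 159 159 160]
    [142.1 140.4 138.2 135.8 142.3 142.  140.3 138.4 137.  135.1 121.5 119.2] [10. 11. 11.  9. 43. 49. 48. 48. 49. 49. 10. 10.]
235 [146 147 146 147 147 146 146 146 146 146 146 153  83  27  21  65  67  66
  64  65  64  65  65  66  66  67  67  63 105 150 146 146 146 147 147 145]
    [141.7 139.3 137.7 135.  142.8 141.3 139.6 137.7 136.1 122.5 120.9 118.5] [12. 10. 12.  9. 48. 49. 49. 48. 49. 10. 12. 11.]
```

Emit:
{"api": "jog_arm", "payload": {"travel": [[0, -0.0008, 0], [0, -0.0008, 0], [0, 0, 0], [0, 0, 0], [0, 0, 0]], "twist": [[0, 0, 0], [0, 0, 0], [0, 0, 0], [0, 0, 0], [0, 0, 0]]}}

```text
clock: 18.83
eef_pos: [0.573, 0.1117, 0.0821]
ee_rot: [[0.971, -0.237, -0.0], [-0.237, -0.971, -0.0], [-0.0, 0.0, -1.0]]
force: [-0.9, -4.6, 1.5]
gripper_width: 0.0141
gripper_force: 40.0
```

Run:
```python
from h import *
L=[]
y=np.array([.237,.9715])
for k in range(4):
    P=cam('wrist');im,d=bot.get_image('wrist');W=allpts('wrist',d,P);A=(W[...,:2]-[.5257,-.0774])@y
    X=(W[...,:2]-[.5257,-.0774])@np.array([.9715,-.237])
    g=im.astype(int).mean(-1)
    clip=(A>.125)&(A<.155)&(X>.05)&(X<.075)&(W[...,2]>.0375)&(W[...,2]<.0465)
    ptr=(A>.12)&(A<.16)&(X>.014)&(X<.036)&(W[...,2]>.0455)&(W[...,2]<.053)
    tip=(A>.12)&(A<.16)&(X>.0355)&(X<.041)&(W[...,2]>.0455)&(W[...,2]<.053)
    line=clip&(g>165)&(abs(A-.14)<.003)
    mid=lambda m:np.percentile(A[m],[2,98]).mean()*1000
    L.append([mid(clip),np.mean(A[line])*1000,mid(ptr),mid(tip)])
save('w6',cv2.resize(im[100:260,340:500],None,fx=3,fy=3,interpolation=cv2.INTER_NEAREST))
print(np.round(L,1));s=bot.sense();print(s['eef_pos'],s['clock'],s['gripper_force'],s['gripper_width'])
```

```text
[[140.8 140.5 140.6 140.9]
 [140.8 140.5 140.5 140.7]
 [140.8 140.4 140.5 140.8]
 [140.8 140.5 140.6 140.8]]
[0.57298405 0.11172221 0.08210703] 19.0333 40.00002980232239 0.013865949601380888
```

View pics/w6.png

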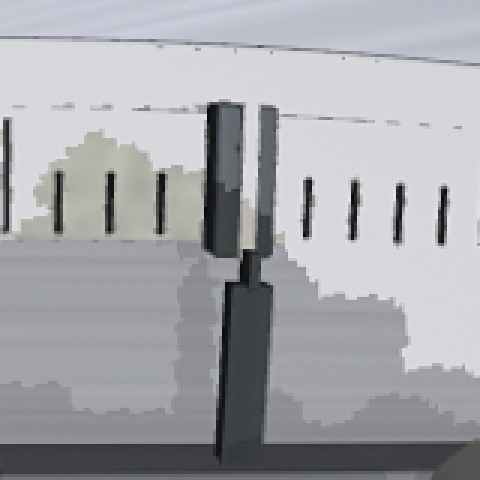

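The pointer tip at (250,265) in the crop lies right under the index line at (250,180). The measured values also agree, at 140.6 mm against 140.5 mm. Handing in while holding.

```bash
python3 -c "
from cell import bot
print(bot.job_done())"
```

```text
the job is handed in; nothing more can be done
None
```

The job is handed in at about 19 s, but no verdict came back: the 18 mm bore roller is seated flat and released, the lock button is fully down, and the arm is held with its pointer within about 0.3 mm of the clip's index line.

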